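# Strip a sample furniture leg and unscrew its cap of unknown thread

### The job

On the sample stand, lift the loose square wooden collar off the leg with the dark steel screw cap and set it down (do not drop it) inside the open drawer of the little cabinet. Then unscrew the cap by its bar grip: nobody knows whether this thread is left- or right-handed, so try one way, and if it is stopped try the other, turn it until it is free, and lift it straight up off the leg. Finish still gripping the cap, held still and upright about 8 cm above its leg, and leave the other samples on the bench undisturbed.

Things in the scene. Friction and masses are not known exactly. Their poses are not given: they have to be found in the camera images.
- stand: Fixed wooden base 110 x 260 x 18 mm with two legs; position and yaw vary. Origin on the bench under the axis of the short pale turned leg that carries the cap; z up. The other leg, a plain dark taper 150 mm high and up to 62 mm thick, stands 140 mm off along the stand's +y: leave it. The base reaches 55 mm to -x and +x, 60 mm to -y, 200 mm to +y of the origin.
- leg_top (a point): Centre of the flat top (62 mm across) of the turned leg, 100 mm above the bench; axes as the stand's. Cap and collar both rest on this top.
- cap: Dark steel screw cap, about 0.2 kg, 53 mm high: a round skirt 42 mm across and 27 mm high, on it a flat-sided bar grip 36 mm long (along the cap's x), 14 mm wide (along its y), 26 mm high. Origin at the centre of its underside, z up. It starts screwed tight on the leg's top, its bar along the stand's x within 5 degrees. Its inner thread reaches 20 mm up from the leg's top.
- cap_grip (a point): Centre of the cap's bar grip, 40 mm above its underside. The thread is left- or right-handed by chance, no outward sign. Tightening meets a hard stop within 20 degrees of the start; loosening takes under 0.15 N m, and the cap lifts straight off once turned 65 to 95 degrees from the start. It need not rise while turning (1 mm of play when tight); until free it cannot be pulled off.
- collar: Loose pale wooden collar, 66 x 66 mm square, 20 mm high, about 0.045 kg, with a 48 mm round hole; it lies round the cap's skirt on the leg's top, so it must be lifted straight up more than 53 mm to clear the cap. Origin at the centre of its underside, x and y along its sides, z up. Its yaw varies.
- drawer_floor (a point): Point on the floor of the open drawer (22 mm above the bench), 60 mm behind the inside of its front, midway between its side walls; x points into the cabinet, y across, z up. The drawer is 128 mm wide inside, its walls rise 41 mm above this floor, its front 54 mm. The opening is 119 to 139 mm long from the inside of the front to the cabinet. It slides along x with 1 N of friction.
- cabinet: Fixed wooden cabinet 220 x 170 x 85 mm with one drawer that stands open towards -x, a knob 35 mm out of the drawer's front. Origin under its centre, x to its back, z up.
- bun_foot: Bystander: turned brown wooden bun foot, 56 mm across, 50 mm high, standing loose. Origin at the centre of its underside.
- taper_leg: Bystander: pale tapered furniture foot, 50 mm across at the bottom, 75 mm high, standing loose. Origin at the centre of its underside.
- plate: Bystander: aluminium fixing plate 50 x 70 x 5 mm with a 14 mm stub, lying loose. Origin at the centre of its underside.

How it is judged:
By the outcome, as a careful person would: the job done as asked, in the order asked, and still so for the second after the job is handed in, while the arm keeps its last pose, push and grip.
It also fails if it takes over 58 s, if anything falls off the work surface, if the arm or the gripper's body presses on something with over 40 N, if the wrist force passes 120 N, or if a joint passes its speed limit or range.

### The arm

A 6-joint arm with a two-finger parallel gripper is mounted at the origin on the work surface. World frame = base frame: x ahead of the robot, y to its left, z up, the work surface at z = 0. Lengths are in m, angles in rad, forces in N, time in s.
With the tool pointing down it reaches from about 0.25 to 0.8 m from the base axis. Payload 3.9 kg.
Tool frame: the origin (TCP) lies midway between the tips of the shut fingers; the grasp point (between the pads) lies 19 mm behind it; z points along the fingers, y is the line along which they close (so a half turn about z gives the same grasp; the last joint's range is limited). The gripper opens to 85 mm and grips with 20 to 120 N. Pads are 22 mm wide; open, the fingers measure 114 mm over their backs; the gripper's body (76 mm by 85 mm) begins 54 mm behind the grasp point. The pads swing forward as they close: fully open they stand 13 mm farther back than shut.
Start: joints at [-1.26, 0.26, -0.138, 1.173, 0, 1.571], TCP at [0.161, -0.5, 0.231] pointing down, gripper open.
Joint ranges: [-2.78, 2.78], [-0.83, 1.72], [-1.28, 1.37], [-1.9, 2.12], [-1.57, 1.48], [-3.14, 3.14]. Speed limits (rad/s): [2.57, 2.57, 3.14, 3.14, 3.14, 3.14].

### API

Orientations are given as a unit quaternion [w, x, y, z].
In Python, from rig import bot, viewer, ticket gives the robot as it stands. Calls block until the motion is done:
- bot.move_to(position, orientation): joint-space move of the TCP to a pose.
- bot.line_to(position, ori=None, feed=0.15): straight line of the TCP; ori=None keeps the orientation; feed is the mean speed in m/s.
- bot.set_joints(angles): joint-space move.
- bot.command_gripper(opening, newtons=None): finger opening in m; newtons is the grip in N (None keeps the last); returns when the fingers have stopped.
- bot.hold(seconds).
- bot.ik(position, orientation): joint angles nearest the present ones, or None.
- bot.state(): the state.
- viewer.camera(name): name is "side" or "top" or "wrist"; returns a dict with "img" (420x560x3 uint8, blue, green, red), "K" (3x3 intrinsics, pixels), "R" (3x3) and "t" (3): a world point X has camera coordinates R X + t. Camera axes: x right, y down, z forward; pixel columns grow to the right and rows downward; lengths in m; the calibration is good to about 2 mm. A picture is of the moment at which its call begins. There is no depth.
A pose or a line that the arm cannot do raises bot.Unreachable and nothing moves.
- ticket.job_done(): hands the job in; it is judged then, once.
Trained networks look in the newest picture that a camera, given by its name, has taken for a name from the list of things; names that differ only in an ending like _2 or _b are one class to them, and where a whole thing is asked for, a point or a joint stands for the part that bears it (a point fixed in the world has none). Each returns a list of dicts, best first, with "score" (0 to 1); they miss things now and then, are a little off and sometimes report something else, mostly with a low value. They report only what shows in the picture. A call takes as long as a camera call.
- viewer.boxes_of(camera, target): "xy" ([column, row] in pixels, amid what is visible of it).
- viewer.outline_of(camera, target): "region" (420x560 bool, what is visible of it) and "xy" ([column, row] in pixels, amid what is visible of it).
The state is a dict: "clock": time; "joint_positions": joint angles; "qd": joint speeds; "joint_efforts": joint torques, N m; "tool_pos": TCP position; "tool_rot": TCP orientation; "contact_force": force on the tool from outside, world axes, zero at the start; "moment": the same for the moment, N m; "grip_width": finger opening in m; "grasp_force": force on a finger pad.
Only numpy, scipy, OpenCV 4.12 (cv2) and the standard library are available. Lean on these libraries where they do the work, as an engineer would, in place of code of your own. Each camera call takes 0.05 s, during which the arm holds its last target. There are 200 camera calls.

## Working session

There is one attempt and no reset: what is moved stays moved. The work goes in short steps, each a Python script; the robot and the scene stay as the last script left them, time stands still between calls to the robot, and variables do not carry over. Pictures are saved under pics/ and viewed, at most 10 in all, crops included, and the job is handed in when it is done.

```bash
mkdir -p pics; ls; python3 - <<'E'
from rig import bot, viewer
import cv2, numpy as np
ims=[]
for c in ("side","top"):
    d=viewer.camera(c); ims.append(d["img"])
    print(c,d["K"].round(1).tolist(),d["R"].round(3).tolist(),d["t"].round(3).tolist())
    for n in ("stand","cap","collar","leg_top","cap_grip","cabinet","drawer_floor","bun_foot","taper_leg","plate"):
        try: print(n,[(np.round(r["xy"],1).tolist(),round(r["score"],2)) for r in viewer.boxes_of(c,n)[:2]])
        except Exception as e: print(n,e)
    cv2.imwrite(f"pics/{c}0.png",d["img"])
print(bot.state())
E
```

```text
pics
side [[392.2, 0.0, 279.6], [0.0, 392.2, 207.8], [0.0, 0.0, 1.0]] [[0.985, -0.172, -0.02], [-0.112, -0.545, -0.831], [0.132, 0.821, -0.556]] [-0.571, 0.174, 0.706]
stand [([242.0, 188.0], 0.85)]
cap [([232.5, 158.4], 0.76)]
collar [([234.8, 170.7], 0.92), ([242.5, 189.6], 0.64)]
leg_top [([244.4, 188.4], 0.84)]
cap_grip [([235.6, 159.3], 0.75)]
cabinet [([342.3, 327.7], 0.96)]
drawer_floor [([256.1, 327.6], 0.88)]
bun_foot [([350.5, 205.6], 0.64)]
taper_leg [([320.4, 177.2], 0.84)]
plate [([171.9, 280.7], 0.79)]
top [[501.4, 0.0, 273.1], [0.0, 501.4, 207.0], [0.0, 0.0, 1.0]] [[0.01, -1.0, -0.005], [-0.996, -0.01, -0.086], [0.086, 0.006, -0.996]] [0.028, 0.571, 1.045]
stand [([147.5, 216.6], 0.79)]
cap [([177.7, 229.0], 0.57)]
collar [([179.7, 218.4], 0.55)]
leg_top [([143.4, 221.1], 0.58)]
cap_grip [([178.0, 224.5], 0.83), ([166.8, 128.7], 0.47)]
cabinet [([386.3, 176.0], 0.61)]
drawer_floor [([374.2, 230.4], 0.9)]
bun_foot [([224.6, 116.3], 0.71)]
taper_leg [([166.2, 127.9], 0.91)]
plate [([296.1, 298.9], 0.78), ([148.5, 218.3], 0.39)]
{'clock': 1.1, 'joint_positions': array([-1.25998617e+00,  2.59972998e-01, -1.38084128e-01,  1.17271161e+00,
        3.14305112e-05,  1.57080071e+00]), 'qd': array([-0.00135413,  0.00045426, -0.0002384 ,  0.00073571,  0.00094755,
       -0.00130251]), 'joint_efforts': array([ 1.67797636e-03, -4.05629683e+01,  2.54237455e+01,  1.27281110e-03,
        4.08572678e-04,  1.10369761e-06]), 'tool_pos': array([ 0.16056845, -0.49983613,  0.23132451]), 'tool_rot': array([1.11989979e-05, 9.87949253e-01, 1.54778144e-01, 1.76615106e-05]), 'contact_force': array([-0.44627229,  0.92008365,  0.62052901]), 'moment': array([-0.01109619, -0.01022176, -0.02932426]), 'grasp_force': 0.0, 'grip_width': 0.08490658455512663}
```

View pics/top0.png

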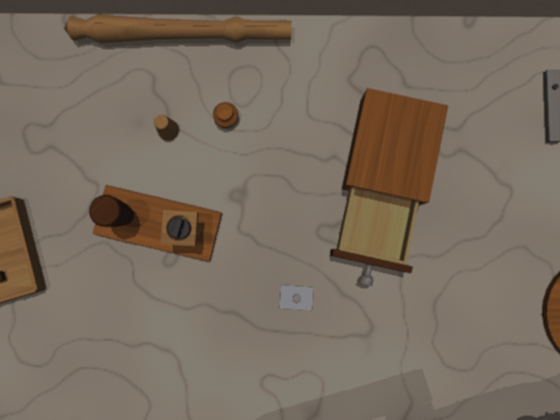

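View pics/side0.png

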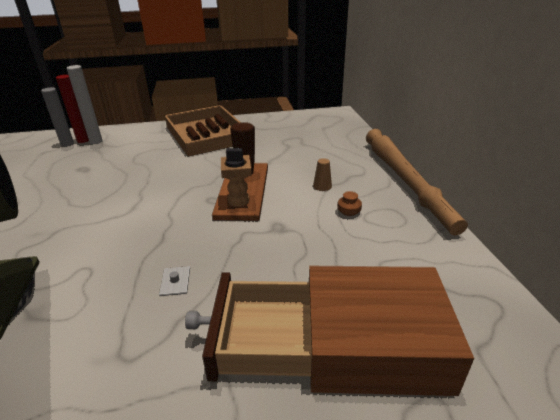

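The top view shows the cap at about (179,229) with the collar round it, the dark taper at (110,210), the open drawer around (378,225) with its knob at (366,280), and the plate at (296,297). The side view agrees: cap (234,158), collar (235,168), drawer (265,325).

```bash
cat > h.py <<'E'
from rig import bot, viewer, ticket
import cv2, numpy as np
def plane(d,uv,z):
    uv=np.atleast_2d(uv).astype(float)
    r=(d["R"].T@np.linalg.inv(d["K"])@np.c_[uv,np.ones(len(uv))].T).T
    c=-d["R"].T@d["t"]
    return c+r*((z-c[2])/r[:,2])[:,None]
def proj(d,X):
    p=(d["K"]@(d["R"]@np.atleast_2d(X).T+d["t"][:,None])).T
    return p[:,:2]/p[:,2:]
def down(yaw):  # tool z down, tool y (closing line) along direction yaw+90deg reversed; tool x at yaw
    return [0,np.cos(yaw/2),np.sin(yaw/2),0]
def rect(region):
    m=region.astype(np.uint8); c,_=cv2.findContours(m,cv2.RETR_EXTERNAL,cv2.CHAIN_APPROX_NONE)
    return max(c,key=cv2.contourArea)[:,0,:]
E
python3 - <<'E'
from h import *
d=viewer.camera("top")
for n,z in (("collar",.12),("cap",.13),("cabinet",.085),("drawer_floor",.063),("stand",.018)):
    r=viewer.outline_of("top",n)
    if not r: print(n,None);continue
    c=rect(r[0]["region"]); P=plane(d,c,z)[:,:2].astype(np.float32)
    (cx,cy),(w,h),a=cv2.minAreaRect(P*1000)
    print(n,round(r[0]["score"],2),r[0]["xy"],"rect mm",np.round([cx,cy,w,h,a],1),"mean",plane(d,[r[0]["xy"]],z).round(4))
im=cv2.imread("pics/top0.png")
a=cv2.resize(im[180:280,90:230],None,fx=5.6,fy=5.6,interpolation=cv2.INTER_CUBIC)[:560]
b=cv2.resize(im[80:300,320:460],None,fx=2.6,fy=2.6,interpolation=cv2.INTER_CUBIC)
cv2.imwrite("pics/b.png",b)
# go above cap with the wrist camera
xy=plane(d,[[178.5,229]],.12)[0]; print("cap approx",xy)
bot.move_to([xy[0]-.0,xy[1],.30],down(0.0))
s=bot.state(); print(s["clock"],s["joint_positions"].round(3),s["tool_pos"].round(4))
w=viewer.camera("wrist"); cv2.imwrite("pics/w1.png",w["img"])
np.savez("w1.npz",**w)
print("cam at",(-w["R"].T@w["t"]).round(3))
for n in ("collar","cap","cap_grip","leg_top"):
    r=viewer.outline_of("wrist",n)
    for k in r[:1]:
        c=rect(k["region"]); print(n,round(k["score"],2),k["xy"],cv2.boundingRect(c),cv2.minAreaRect(c))
E
```

```text
collar 0.69 [177.3, 218.0] rect mm [520.  215.   70.5  69.6  87. ] mean [[0.5394 0.2193 0.12  ]]
cap 0.93 [180.7, 229.1] rect mm [517.9 212.9  44.1  40.1  64.6] mean [[0.5175 0.2102 0.13  ]]
cabinet 0.63 [387.4, 175.1] rect mm [ 604.2 -194.5  178.4  393.4   78. ] mean [[ 0.6327 -0.1967  0.085 ]]
drawer_floor 0.61 [376.4, 227.5] rect mm [ 504.2 -176.7  169.   191.6   78.4] mean [[ 0.5275 -0.1781  0.063 ]]
stand 0.92 [150.4, 219.2] rect mm [536.9 291.2 280.4 111.4  77.1] mean [[0.5426 0.2971 0.018 ]]
cap approx [0.51807417 0.21640457 0.12      ]
4.9833 [ 0.395  0.307  0.106  1.37  -0.    -2.746] [0.5182 0.216  0.3   ]
cam at [0.593 0.216 0.442]
collar 0.89 [273.5, 163.2] (244, 153, 62, 61) ((273.79345703125, 183.14306640625), (61.0858039855957, 59.57284164428711), 1.5481576919555664)
cap 0.78 [273.7, 186.3] (256, 166, 39, 44) ((273.5000305175781, 186.00001525878906), (37.47665786743164, 38.890872955322266), 45.0)
cap_grip 0.9 [276.0, 186.3] (255, 165, 39, 45) ((273.7304992675781, 185.39962768554688), (38.59469223022461, 38.96051788330078), 52.4314079284668)
leg_top 0.63 [199.5, 149.9] (110, 98, 213, 115) ((213.79129028320312, 161.0257568359375), (205.1132049560547, 91.78772735595703), 13.523159980773926)
```

View pics/w1.png

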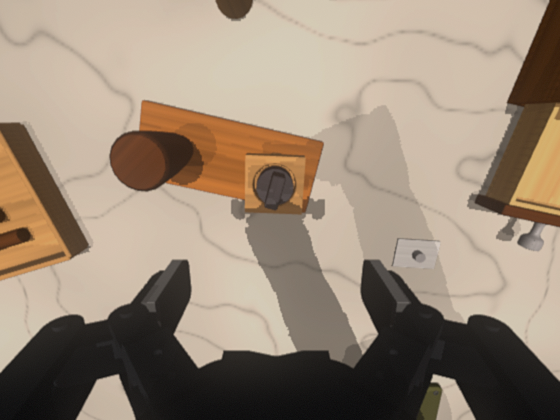

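View pics/b.png

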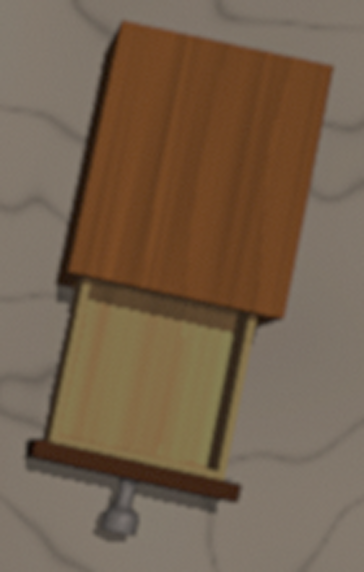

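The wrist view shows the collar at about (274,184), almost square to the image. The cap's bar runs from (280,172) to (268,205). The drawer crop shows an empty, open drawer. I'll rectify the pictures to get exact poses.

```bash
python3 - <<'E'
from h import *
w=dict(np.load("w1.npz")); 
def rectify(d,x0,y0,z,half,s):
    n=int(2*half/s); c=[[0,0],[n,0],[n,n],[0,n]]
    X=np.array([[x0+half-v*s,y0+half-u*s,z] for u,v in c])
    H=cv2.getPerspectiveTransform(np.float32(proj(d,X)),np.float32(c))
    im=cv2.warpPerspective(d["img"],H,(n,n),flags=cv2.INTER_CUBIC)
    for k in range(0,n,int(.01/s)): # 10 mm ticks
        cv2.line(im,(k,0),(k,6 if k*s*100%5>.5 else 14),(0,0,255),1); cv2.line(im,(0,k),(6,k),(0,0,255),1)
    return im
a=rectify(w,.518,.214,.120,.05,.00025); b=rectify(w,.518,.214,.153,.05,.00025)
out=np.hstack([a,b])
cv2.imwrite("pics/r.png",out)
t=viewer.camera("top")
cv2.imwrite("pics/d.png",rectify(t,.50,-.178,.063,.15,.0005))
E
```

```text
(no output)
```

View pics/r.png

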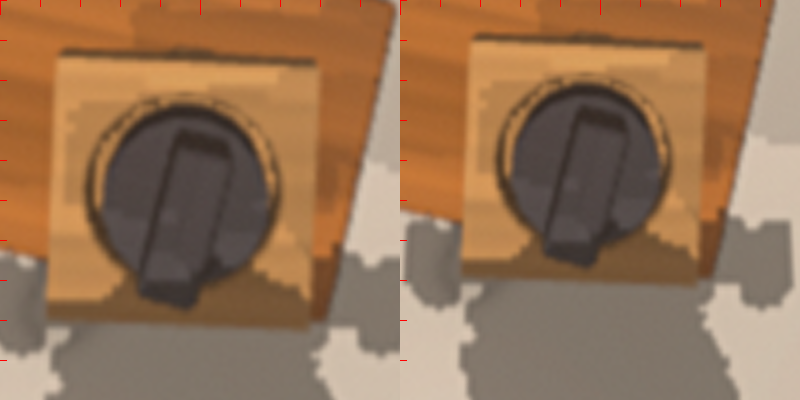

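View pics/d.png

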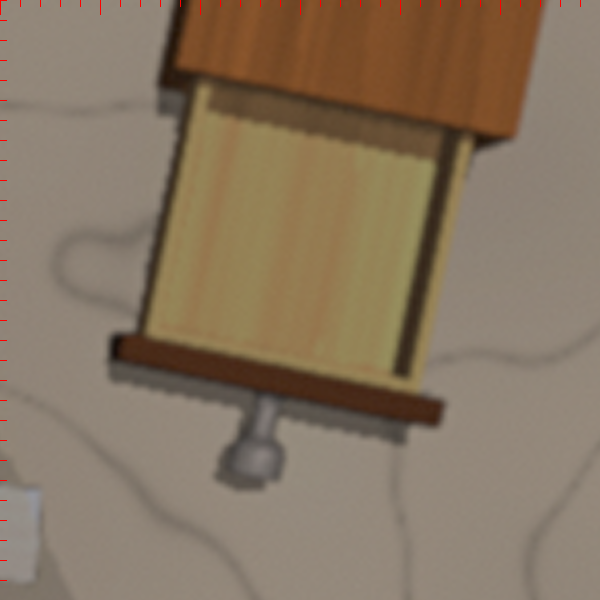

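Measured poses:

| Item | x | y | Yaw |
|---|---|---|---|
| Collar | 0.5203 | 0.2181 | −2.3° |
| Cap | 0.520 | 0.217 | −14° |
| Drawer point | 0.524 | −0.181 | −11.8° |

Next I grasp and lift the collar.

```bash
python3 - <<'E'
from h import *
y=np.deg2rad(-2.3)+np.pi; p=np.array([.5203,.2178,0])
def st(m):
    s=bot.state(); print(m,round(s["clock"],2),s["joint_positions"].round(2),s["tool_pos"].round(4),"F",s["contact_force"].round(2),"w",round(s["grip_width"],4),"g",round(s["grasp_force"],1))
bot.move_to(p+[0,0,.20],down(y)); st("above")
bot.line_to(p+[0,0,.12],feed=.15); bot.line_to(p+[0,0,.090],feed=.05); st("at")
if np.abs(bot.state()["contact_force"]).max()<6:
    bot.command_gripper(.05,25); st("closed")
    bot.line_to(p+[0,0,.11],feed=.06); st("up2")
    bot.line_to(p+[0,0,.24],feed=.2); st("up")
d=viewer.camera("side"); cv2.imwrite("pics/s1.png",cv2.resize(d["img"][60:270,140:420],None,fx=2.5,fy=2.5))
E
```

```text
above 7.97 [ 0.4   0.34 -0.1   1.13 -0.    0.44] [0.5204 0.2178 0.2001] F [ 0.46 -0.    0.29] w 0.0853 g 0.0
at 9.4 [ 0.4   0.42 -0.29  0.86 -0.    0.44] [0.5203 0.2178 0.0899] F [ 0.51 -0.08 -0.25] w 0.0855 g 0.0
closed 9.72 [ 0.4   0.42 -0.29  0.86 -0.    0.44] [0.5207 0.218  0.0905] F [-0.14  0.    1.63] w 0.0654 g 28.8
up2 10.2 [ 0.4   0.4  -0.26  0.91  0.    0.44] [0.5207 0.218  0.1105] F [ 0.63 -0.96 -0.62] w 0.0656 g 28.6
up 11.0 [ 0.4   0.32 -0.03  1.22  0.    0.44] [0.5197 0.2176 0.2388] F [-0.31 -0.03 -0.04] w 0.0654 g 28.6
```

View pics/s1.png

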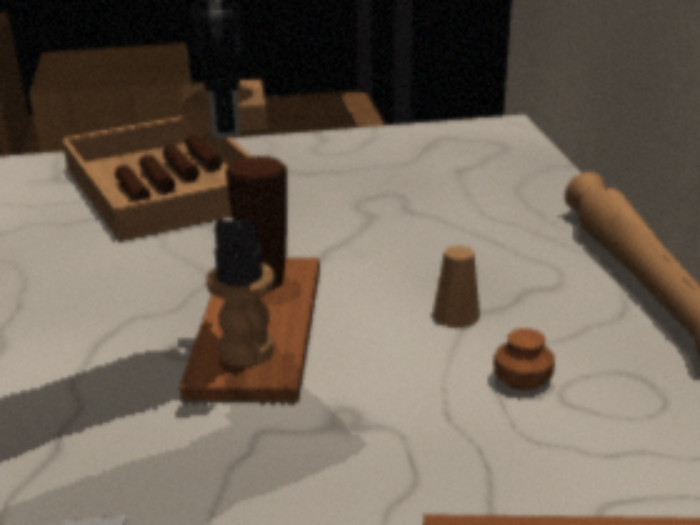

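The picture shows the collar in the gripper at about (225,105) and the cap alone on its leg at (240,250). Next I put the collar in the drawer.

```bash
python3 - <<'E'
from h import *
y=np.deg2rad(-11.8)+np.pi; p=np.array([.5245,-.181,0])
def st(m):
    s=bot.state(); print(m,round(s["clock"],2),s["tool_pos"].round(4),"F",s["contact_force"].round(2),"w",round(s["grip_width"],4),"g",round(s["grasp_force"],1)); return s
bot.move_to(p+[0,0,.20],down(y)); st("above")
bot.line_to(p+[0,0,.035],feed=.15); bot.line_to(p+[0,0,.0145],feed=.06); bot.hold(.1)
f0=st("near")["contact_force"][2]
for k in range(8):
    z=.0135-.0007*k
    bot.line_to(p+[0,0,z],feed=.02); s=bot.state()
    if s["contact_force"][2]-f0>2.5: break
st("down")
bot.command_gripper(.078,20); st("open")
bot.line_to(p+[0,0,.04],feed=.06); bot.line_to(p+[0,0,.20],feed=.25); st("up")
d=viewer.camera("wrist"); cv2.imwrite("pics/w2.png",d["img"])
E
```

```text
above 12.53 [ 0.5248 -0.1801  0.2   ] F [ 0.09 -0.15  0.19] w 0.0654 g 28.6
near 14.38 [ 0.5267 -0.1816  0.0156] F [1.25 0.67 7.77] w 0.0656 g 33.1
down 14.62 [ 0.5274 -0.1818  0.0156] F [ 0.    0.83 13.87] w 0.0655 g 36.3
open 14.91 [ 0.5237 -0.1808  0.0127] F [ 0.01 -0.71 -0.96] w 0.0776 g 0.0
up 16.29 [ 0.5237 -0.1807  0.1987] F [ 0.54 -0.36  0.08] w 0.0781 g 0.0
```

View pics/w2.png

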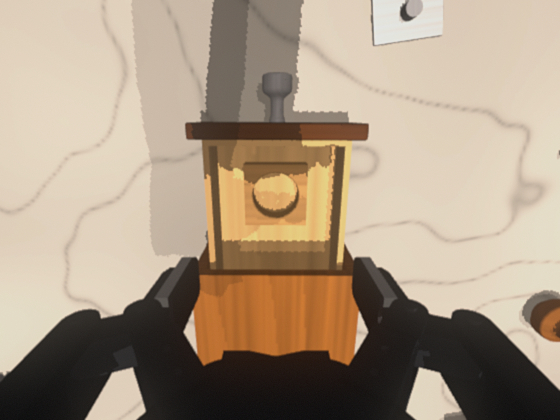

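The collar lies flat on the drawer floor at about (275,195). Next is the cap.

```bash
python3 - <<'E'
from h import *
y=np.deg2rad(-14)+np.pi; p=np.array([.5198,.2170,0])
def st(m):
    s=bot.state(); print(m,round(s["clock"],2),"j6",s["joint_positions"][5].round(3),s["tool_pos"].round(4),"F",s["contact_force"].round(2),"M",s["moment"].round(3),"w",round(s["grip_width"],4),"g",round(s["grasp_force"],1)); return s
bot.move_to(p+[0,0,.23],down(y)); st("above")
bot.command_gripper(.05,50)
bot.line_to(p+[0,0,.16],feed=.15); bot.line_to(p+[0,0,.130],feed=.05); st("at")
bot.command_gripper(.005,60); s=st("closed")
q0=np.array(bot.ik(p+[0,0,.130],down(y))); m0=s["moment"][2]
for k in range(1,7):
    q=q0.copy(); q[5]+=np.deg2rad(4*k); bot.set_joints(q); s=st(4*k)
    if abs(s["moment"][2]-m0)>.4: break
np.save("q0.npy",q0)
E
```

```text
above 17.82 j6 0.64 [0.52   0.216  0.2297] F [-0.2   0.69  1.01] M [-0.024  0.012  0.041] w 0.0779 g 0.0
at 19.58 j6 0.64 [0.5199 0.217  0.1299] F [-0.01  0.39 -0.95] M [0.053 0.059 0.009] w 0.0503 g 0.0
closed 20.0 j6 0.64 [0.5202 0.2172 0.1305] F [-0.34  0.96  2.88] M [-0.041  0.046 -0.004] w 0.0128 g 59.9
4 20.25 j6 0.708 [0.5202 0.2172 0.1305] F [-0.05  0.    3.95] M [-0.077  0.081 -0.09 ] w 0.0123 g 60.2
8 20.5 j6 0.777 [0.5202 0.2171 0.1305] F [-0.56 -0.94  5.17] M [-0.027 -0.006 -0.116] w 0.013 g 60.4
12 20.75 j6 0.847 [0.5202 0.2172 0.1305] F [0.24 0.46 5.7 ] M [-0.004  0.056 -0.098] w 0.013 g 60.4
16 21.0 j6 0.917 [0.5202 0.2172 0.1305] F [0.94 0.37 4.61] M [-0.009  0.084 -0.056] w 0.0129 g 60.4
20 21.25 j6 0.987 [0.5202 0.2171 0.1305] F [ 0.52 -0.18  4.88] M [-0.081  0.061 -0.081] w 0.0128 g 60.5
24 21.5 j6 1.056 [0.5201 0.217  0.1305] F [0.19 0.   5.74] M [-0.137  0.051 -0.055] w 0.0129 g 60.5
```

There was no stop within 24° and the torque is steady at about 0.08 N m, so this is the loosening direction. I'll keep turning, then lift.

```bash
python3 - <<'E'
from h import *
def st(m):
    s=bot.state(); print(m,round(s["clock"],2),"j6",s["joint_positions"][5].round(3),s["tool_pos"].round(4),"F",s["contact_force"].round(2),"Mz",s["moment"][2].round(3),"w",round(s["grip_width"],4),"g",round(s["grasp_force"],1)); return s
q0=np.load("q0.npy"); ok=True
for a in (34,44,54,64,74,84,92,100):
    q=q0.copy(); q[5]+=np.deg2rad(a); bot.set_joints(q); s=st(a)
    if abs(s["moment"][2])>.4: ok=False;break
if ok:
    p=np.array([.5198,.2170,0]); 
    for z in (.133,.136,.142):
        bot.line_to(p+[0,0,z],feed=.03); s=st(z)
        if s["contact_force"][2]<-10: ok=False;break
if ok:
    bot.line_to(p+[0,0,.211],feed=.1); bot.hold(.5); st("up")
d=viewer.camera("side"); cv2.imwrite("pics/s2.png",cv2.resize(d["img"][60:400,140:480],None,fx=1.75,fy=1.75))
E
```

```text
34 21.79 j6 1.231 [0.5202 0.2171 0.1305] F [ 0.29 -0.65  6.23] Mz -0.132 w 0.0129 g 60.5
44 22.08 j6 1.406 [0.5202 0.2171 0.1305] F [0.39 0.07 5.55] Mz -0.032 w 0.0133 g 60.4
54 22.38 j6 1.58 [0.5201 0.217  0.1305] F [-0.01 -0.99  6.3 ] Mz -0.136 w 0.0127 g 60.5
64 22.67 j6 1.755 [0.52   0.2169 0.1305] F [-0.82 -1.03  5.69] Mz -0.063 w 0.0125 g 60.5
74 22.96 j6 1.929 [0.5201 0.217  0.1305] F [ 0.51 -0.35  5.82] Mz -0.118 w 0.0127 g 60.5
84 23.25 j6 2.104 [0.5201 0.2171 0.1305] F [-0.38 -0.1   6.15] Mz -0.09 w 0.0129 g 60.5
92 23.51 j6 2.243 [0.5199 0.2168 0.1305] F [-1.23 -1.54  6.54] Mz -0.08 w 0.013 g 60.6
100 23.77 j6 2.383 [0.5197 0.2168 0.1305] F [-1.41 -0.48  6.6 ] Mz -0.12 w 0.013 g 60.6
0.133 24.02 j6 2.384 [0.5192 0.2168 0.1322] F [-0.14  1.   -1.6 ] Mz 0.009 w 0.0124 g 59.2
0.136 24.27 j6 2.385 [0.5194 0.2169 0.1358] F [-0.71 -0.1  -3.34] Mz -0.011 w 0.0129 g 59.3
0.142 24.62 j6 2.385 [0.5197 0.217  0.1423] F [ 0.05 -0.31 -3.5 ] Mz -0.007 w 0.0124 g 59.3
up 25.96 j6 2.385 [0.5198 0.217  0.2109] F [-0.58  0.26 -3.22] Mz 0.048 w 0.013 g 59.3
```

View pics/s2.png

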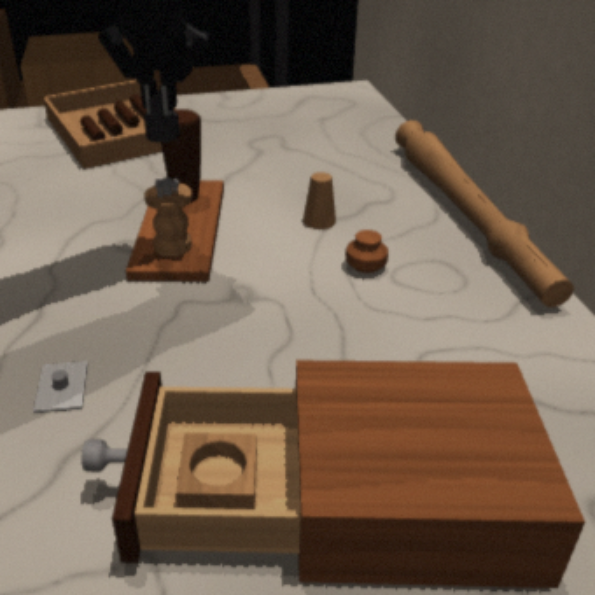

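The cap hangs in the fingers at about (162,125), clear of the bare threaded leg at (168,190). The collar is flat in the drawer at (217,468), and the bystanders haven't moved.

```bash
python3 -c "
from rig import ticket
print(ticket.job_done())"
```

```text
the job is handed in; nothing more can be done
None
```

The job is handed in: the collar lies flat in the drawer, and the cap came free after about 100° of turning in the first direction tried and is held about 8 cm above its leg; the bystanders look untouched in the last picture.

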